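# Square up, key and hold shut a stitcher's drive cover

## Robot

A 6-joint arm with a two-finger parallel gripper is mounted at the origin on the work surface. World frame = base frame: x ahead of the robot, y to its left, z up, the work surface at z = 0. Lengths are in m, angles in rad, forces in N, time in s.
With the tool pointing down it reaches from about 0.375 to 0.9 m from the base axis. Payload 3.1 kg.
Tool frame: the origin (TCP) lies midway between the tips of the shut fingers; the grasp point (between the pads) lies 19 mm behind it (arm.grip_depth is the distance from the TCP to the grasp point, in m); z points along the fingers, y is the direction in which the jaws open and shut (so a half turn about z gives the same grasp; the last joint's range is limited). The gripper opens to 85 mm and grips with 20 to 120 N. Pads are 22 mm wide; open, the fingers measure 114 mm over their backs; the gripper's body (76 mm by 85 mm) begins 54 mm behind the grasp point. The pads swing forward as they close: fully open they stand 13 mm farther back than shut.
Start: joints at [-1.325, 0.527, 1.433, -0, 1.181, -0.178], TCP at [0.258, -0.569, 0.207] pointing down, gripper open.
Joint ranges: [-3.08, 3.08], [-0.75, 2.2], [0.22, 2.44], [-1.43, 4.57], [0, 2.65], [-2.85, 2.85]. Speed limits (rad/s): [2.79, 2.79, 3.14, 3.14, 3.14, 3.14].

## Interface

Orientations are given as [roll, pitch, yaw] about the fixed x, y, z axes, in that order (R = Rz(yaw) Ry(pitch) Rx(roll)).
In Python, from rig import arm, imaging gives the robot as it stands. The module is installed in compiled form; this text tells all that it offers.
- The arm moves only by the tool send_rows, never from a script. Its arguments are lists of equal length, an entry for each row: "turn": the turn, a rotation vector about the world's x, y, z in degrees, a list of three; "delta_pos": the shift along the world's x, y, z in cm, a list of three; "jaw": the closure, from 0 (fully open) to 1 (shut). A call has 1 to 20 rows; each row shifts and turns the pose as measured when the row begins; what a row does not reach is not made up. A row lasts 1/8 s, in which the tool goes at most 62.5 mm and 10.7 degrees, less where a joint would pass 70% of its speed; a pose out of reach is approached as far as the arm can. A call with a gripper value outside its range is refused whole. The fingers move at their own pace and stop on an object; the grip force is fixed at half the most. Time passes only in rows, so rows that do not move let the fingers close. It gives the time, the measured TCP pose, the force and the opening at its end, in the units of the state.
- arm.read_state(): the state, without advancing time (a new reading comes with each control period).
- imaging.get_image(name): name is "scene" or "top"; returns the picture (384x512x3 uint8, red, green, blue); there is no depth.
- imaging.get_calibration(name): a dict with "vfov" (degrees; the focal length in pixels is half the picture's height over the tangent of half this angle, whatever the lens; pixels are square), "cx", "cy" (the principal point, pixels), "k1" (the pictures are not rectified: a ray, as slopes to the right and down, at radius r is drawn at 1 + k1 r^2 times it, then the intrinsics apply), "R" (3x3) and "t" (3): a world point X has camera coordinates R X + t. Camera axes: x right, y down, z forward; pixel columns grow to the right and rows downward; lengths in m; the calibration is good to about 2 mm. A picture is of the moment at which its call begins. get_calibration takes no time and is no camera call.
- arm.job_done(): hands the job in, once; it reports no verdict.
The state is a dict: "time_s": time; "qpos": joint angles; "qd": joint speeds; "tau": joint torques, N m; "position": TCP position; "orientation": TCP orientation; "force": force on the tool from outside, world axes, zero at the start; "moment": the same for the moment, N m; "width": finger opening in m.
Only numpy, scipy, OpenCV 4.12 (cv2) and the standard library are available. Lean on these libraries where they do the work, as an engineer would, in place of code of your own. Each camera call takes 0.05 s, during which the arm holds its last target. There are 200 camera calls.

## Task

Close up the drive housing of the hat-brim stitching machine: with the sprung cover still standing up, swivel it square to the housing and turn the yellow quarter-turn fastener until its groove lines up with the two yellow marks, so that it will pass through the cover's slot. Then bring the cover down over the fastener and press it flat against the frame, and finish while still holding it pressed there, so that a colleague can lock it. Leave the thread spool, screwdriver and wax tin nearby where they stand.

Things in the scene. Friction and masses are not known exactly. Their poses are not given: they have to be found in the camera images.
- drive_housing: fixed green open-topped box 170 mm (x) by 180 mm (y), rim 80 mm high: drive housing of a hat-brim stitcher; near x = 20 mm a grey motor on its left (to y = 187 mm, 92 mm high) and a hand wheel on its right (to y = -126 mm, 90 mm high). Origin: centre of its underside on the table; x from front (robot side) to back, y to its left, z up
- hinge (a point): fixed point behind the housing's back wall, 95 mm behind the housing's origin and 84 mm above the table: the cover's upright swivel axis and its level tilt axis cross here. Axes as the housing's
- cover_swivel (a joint): swivel of the cover about the upright axis through hinge, rad; 0 = square to the housing, positive = counter-clockwise seen from above; range -0.5 to 1.0, no stop or detent at 0; stiff (0.14 N m friction), stays where left
- cover_tilt (a joint): tilt of the cover about its level hinge, rad; 0 = flat on the housing's rim (stop), 1.57 = upright; a spring keeps it raised at about 1.4 and lifts it again whenever let go; closing it fully takes about 7 to 8 N straight down on the red lip
- cover_panel: aluminium cover plate 170 mm wide (y), 6 mm thick, 10 to 175 mm off its hinge. Origin on the hinge axis, mid-width, mid-thickness; -x runs along the plate to the red lip, z out of its outer face (up when closed, away from the robot when raised). Slot 50 mm (y) by 21 mm, centre at x = -127 mm; closed, the fastener's wing stands 28 mm out of it, 33 mm behind the lip's middle
- lip (a point): middle of the outer face of the red lip at the cover's free edge, 158.5 mm from the hinge; lip 70 mm wide (y), 33 mm deep (16.5 mm from here to the free edge), 10 mm thick (outer face 7 mm off the hinge plane, inner 3 mm). Axes as cover_panel. Raised, it is the cover's top edge, 255 mm over the table: pinch its 10 mm from above, or reach behind it to pull it down
- fastener (a joint): turn of the fastener about its upright axis, rad; 0 = aligned: wing and the black groove on top run along the housing's y, in line with the two yellow marks and the cover's slot; positive = counter-clockwise from above; range -0.6 to 1.65, no stop at 0; 0.06 N m friction, stays where left. Far off 0 it blocks the cover
- wing (a point): where to pinch the fastener's yellow wing from above: on its axis (30 mm in front of the housing's origin), 102 mm above the table; wing 34 mm long (its y), 9 mm thick (its x), 81 to 115 mm above the table; it stands on a crossbar 34 mm wide whose top is 75 mm above the table. Axes turn with the wing
- thread_spool: red cone of thread standing on its 60 mm wide foot, 90 mm tall; origin at the centre of its underside; stands free to the right of the housing
- screwdriver: red-handled screwdriver, 170 mm, lying to the left of the housing; origin under its middle
- wax_tin: round brass tin, 60 mm across, 35 mm tall; origin at the centre of its underside

How it is judged:
On the way:
1. cover swivelled square and fastener aligned, with the cover still raised (value of joint cover_swivel between -0.07 and 0.07 rad and value of joint fastener between -0.14 and 0.14 rad and value of joint cover_tilt above 0.8 rad), for 0.2 s.
At the end, for the whole second after the job is handed in: the cover lies flat on the frame (tilt under 0.03 rad, about 5 mm at the lip) and still, the robot pressing on it with more than 4 N; the swivel is within 0.07 rad (4 degrees) of square and the fastener within 0.14 rad (8 degrees) of aligned (value of joint cover_swivel between -0.07 and 0.07 rad and value of joint fastener between -0.14 and 0.14 rad and value of joint cover_tilt below 0.03 rad and velocity of joint cover_tilt between -0.05 and 0.05 rad/s and contact force between any of the fingers, the arm and cover_panel above 4 N); the arm keeps its last pose, push and grip.
It fails at once if the thread spool, screwdriver or wax tin is moved by more than 30 mm (distance of any of thread_spool, screwdriver, wax_tin from where it was at the start of the episode above 0.03 m).
It also fails if it takes over 67 s, if anything falls off the work surface, if the arm or the gripper's body presses on something with over 40 N, if the wrist force passes 120 N, or if a joint passes its speed limit or range.

## Working session

There is one attempt and no reset: what is moved stays moved. The work goes in short steps, Python scripts to look and compute and a tool call to move; the robot and the scene stay as the last step left them, time stands still between calls to the robot, and variables do not carry over. Pictures are saved under pics/ and viewed, about 8 in all and at most 12, crops included, and the job is handed in when it is done.

Besides the shell and the picture viewer there is one more tool, called after ">>>" as name(argument=value, ...) on one line, values as JSON. send_rows: Moves the arm, as the interface text tells. Its arguments: {"type":"object","properties":{"turn":{"type":"array","items":{"type":"array","items":{"type":"number"}}},"delta_pos":{"type":"array","items":{"type":"array","items":{"type":"number"}}},"jaw":{"type":"array","items":{"type":"number"}}},"required":["turn","delta_pos","jaw"]}

```bash
mkdir -p pics
cat > h.py <<'E'
import numpy as np, cv2
from rig import arm, imaging
def cal(n):
    c=imaging.get_calibration(n); f=192/np.tan(np.radians(c['vfov'])/2)
    return c,f
def proj(n,P):
    c,f=cal(n); X=np.atleast_2d(P)@np.array(c['R']).T+np.array(c['t'])
    s=X[:,:2]/X[:,2:]; s=s*(1+c['k1']*(s**2).sum(1,keepdims=True))
    return s*f+[c['cx'],c['cy']]
def unproj(n,uv,z):
    c,f=cal(n); d=(np.atleast_2d(uv)-[c['cx'],c['cy']])/f; s=d.copy()
    for _ in range(30): s=d/(1+c['k1']*(s**2).sum(1,keepdims=True))
    R=np.array(c['R']);o=-R.T@np.array(c['t']); r=np.c_[s,np.ones(len(s))]@R
    return o+r*((z-o[2])/r[:,2])[:,None]
def save(n,fn,crop=None,sc=1.5):
    im=imaging.get_image(n)[:,:,::-1]
    cv2.imwrite('pics/raw_'+fn,im)
    if crop: im=im[crop[1]:crop[3],crop[0]:crop[2]]
    cv2.imwrite('pics/'+fn,cv2.resize(im,None,fx=sc,fy=sc,interpolation=cv2.INTER_CUBIC))
E
python3 - <<'E'
from h import *
for n in('scene','top'):
    save(n,n+'1.png'); c,f=cal(n); R=np.array(c['R']); print(n,f,-R.T@np.array(c['t']),R[2],c['k1'])
print(arm.read_state())
E
```

```text
scene 497.3089335030534 [ 1.68851463 -0.37540016  1.14889777] [-0.7339195   0.2111553  -0.64558161] -0.2005659682085797
top 363.7863212882017 [ 0.45617626 -0.02804922  1.1132145 ] [ 0.02279519 -0.00924293 -0.99969743] -0.11572447649650047
{'time_s': 0.1, 'qpos': array([-1.32449404e+00,  5.28359347e-01,  1.43377106e+00, -3.34177196e-06,
        1.18138723e+00, -1.78490992e-01]), 'qd': array([-8.18807362e-05, -1.24633871e-03, -3.64070402e-03,  9.53680720e-04,
       -2.73318462e-04, -1.22629074e-03]), 'tau': array([-8.45381851e-05, -4.43304527e+01, -1.78587377e+01, -1.18114808e-04,
        3.89904308e-03,  1.95861247e-05]), 'position': array([ 0.25744447, -0.56876478,  0.20574101]), 'orientation': array([-3.13969770e+00, -3.38730582e-04,  4.24794227e-01]), 'force': array([ 0.27811956, -0.28164863, -0.30923047]), 'moment': array([ 0.00073824, -0.06478763,  0.01796558]), 'width': 0.08507569550241101}
```

View pics/scene1.png

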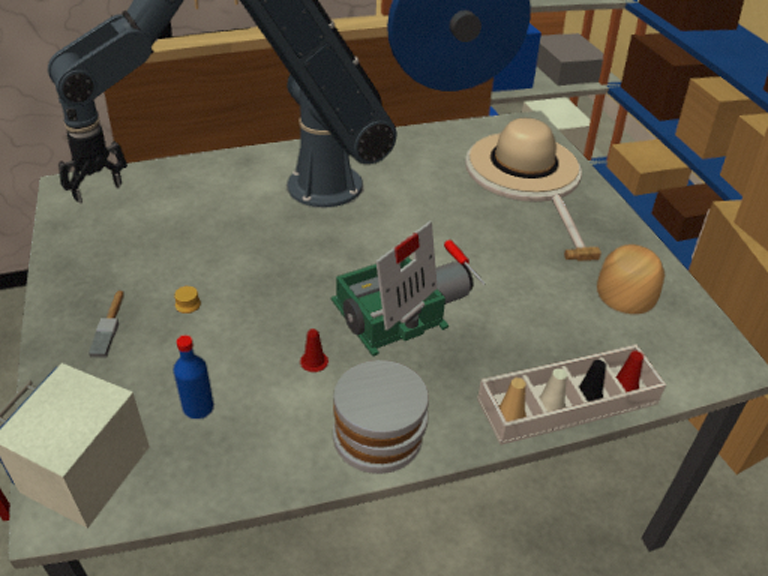

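View pics/top1.png

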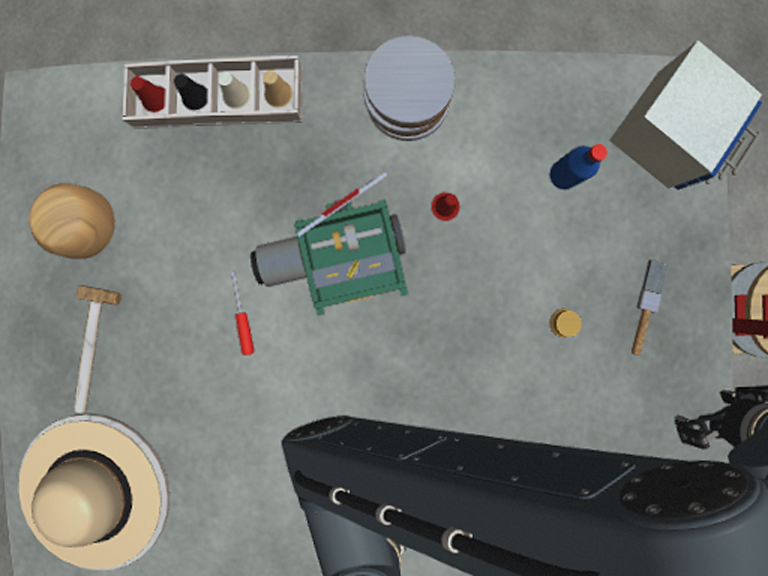

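Top view: housing at about (353,258) in the 1.5x picture, with the cover raised and swivelled. The scene view shows it too. Next, a zoomed crop.

Run:
```python
import cv2
im=cv2.imread('pics/raw_top1.png')[105:220,155:290]
cv2.imwrite('pics/c1.png',cv2.resize(im,None,fx=5.2,fy=5.2,interpolation=cv2.INTER_CUBIC))
```

```text
(no output)
```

View pics/c1.png

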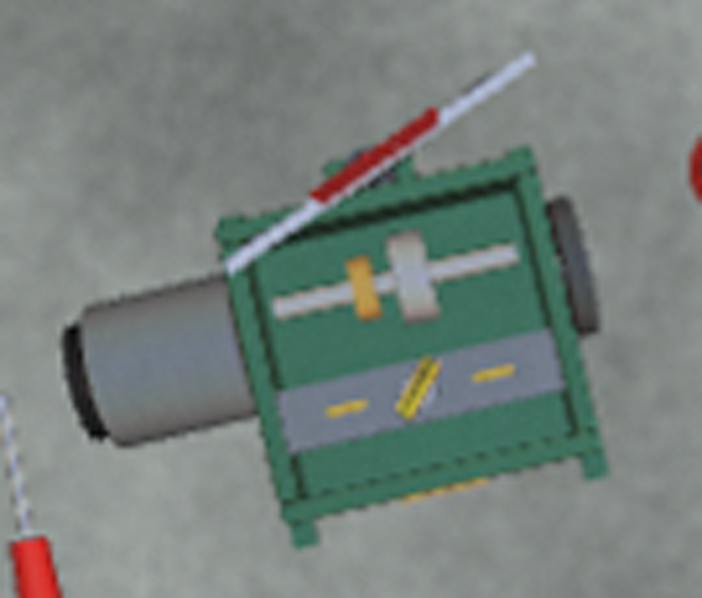

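Run:
```python
from h import *
def up(p,z): return unproj('top',np.array(p,float)/5.2+[155-.4,105-.4],z)
m=up([(346,409),(494,374)],.075); d=m[0]-m[1]; yaw=np.arctan2(-d[0],d[1]); print('marks',m,np.degrees(yaw))
r=up([(222,232),(533,155),(600,462),(285,513)],.08); print('rim',r,r.mean(0))
for a,b in((0,1),(3,2)): e=r[a]-r[b]; print(np.degrees(np.arctan2(-e[0],e[1])),np.linalg.norm(e))
w=up([(402,412),(436,362)],.115); e=w[1]-w[0]; print('wing',w.mean(0),np.degrees(np.arctan2(-e[0],e[1])),np.linalg.norm(e))
c=up([(228,270),(533,60)],.255); e=c[0]-c[1]; print('cover',c,np.degrees(np.arctan2(-e[0],e[1])),np.linalg.norm(e))
l=up([(315,197),(437,112)],.255); print('lip',l.mean(0),l)
ax=(m.mean(0)+w.mean(0))/2
x=np.array([np.cos(yaw),np.sin(yaw),0]); print('axis',ax,'origin',ax+.03*x,'hinge',ax+.125*x)
```

```text
marks [[ 0.49747259  0.05607994  0.075     ]
 [ 0.51527523 -0.02554472  0.075     ]] 12.303745174322527
rim [[ 0.59579505  0.12249471  0.08      ]
 [ 0.63520103 -0.04907846  0.08      ]
 [ 0.46585106 -0.0826299   0.08      ]
 [ 0.44102849  0.08995549  0.08      ]] [0.53446891 0.02018546 0.08      ]
12.935050950732437 0.17604029578172173
8.184593292499823 0.17436134673187953
wing [0.50682737 0.01408231 0.115     ] -125.1543369992569 0.03193905559231973
cover [[ 0.55467886  0.09443563  0.255     ]
 [ 0.64882097 -0.04632459  0.255     ]] 33.775078428867126 0.16934041928514648
lip [0.60640603 0.02613621 0.255     ] [[ 0.58735265  0.05427148  0.255     ]
 [ 0.6254594  -0.00199907  0.255     ]]
axis [0.50660064 0.01467496 0.095     ] origin [0.53591159 0.02106779 0.095     ] hinge [0.6287296  0.04131174 0.095     ]
```

>>> send_rows(turn=[[0, 0, 0], [0, 0, 0], [0, 0, 0], [0, 0, 2.5], [0, 0, 2.5], [0, 0, 2.5], [0, 0, 2.5], [0, 0, 2.5], [0, 0, 2.5], [0, 0, 2.5], [0, 0, 2.5], [0, 0, 2.5], [0, 0, 2.5], [0, 0, 2.5], [0, 0, 2.5], [0, 0, 0]], delta_pos=[[0, 0, 5], [0, 0, 5], [0, 0, 5], [2.1, 4.9, 0], [2.1, 4.9, 0], [2.1, 4.9, 0], [2.1, 4.9, 0], [2.1, 4.9, 0], [2.1, 4.9, 0], [2.1, 4.9, 0], [2.1, 4.9, 0], [2.1, 4.9, 0], [2.1, 4.9, 0], [2.1, 4.9, 0], [2.1, 4.9, 0], [0, 0, 0]], jaw=[0, 0, 0, 0, 0, 0, 0, 0, 0, 0, 0, 0, 0, 0, 0, 0])

```text
time_s: 2.1
position: [0.5107, 0.0416, 0.3523]
orientation: [-3.128, -0.002, 0.963]
force: [0.1, -1.2, 0.7]
width: 0.0852
```

>>> send_rows(turn=[[0, 0, 0], [0, 0, 0], [0, 0, 0], [0, 0, 0], [0, 0, 0], [0, 0, 0]], delta_pos=[[-0.4, -2.7, -4], [0, 0, -5], [0, 0, -5], [0, 0, -5], [0, 0, -3], [0, 0, 0]], jaw=[0, 0, 0, 0, 0, 0])

```text
time_s: 2.85
position: [0.504, 0.0087, 0.1271]
orientation: [-3.131, 0.0, 0.959]
force: [-0.5, -0.4, 1.3]
width: 0.0853
```

>>> send_rows(turn=[[0, 0, 0], [0, 0, 0], [0, 0, 0], [0, 0, 0]], delta_pos=[[0.3, 0.6, 0], [0, 0, -2], [0, 0, -2], [0, 0, 0]], jaw=[0, 0, 0, 0])

```text
time_s: 3.35
position: [0.5127, 0.0133, 0.0926]
orientation: [3.14, -0.005, 0.957]
force: [-0.2, -0.5, 0.3]
width: 0.0857
```

Run:
```python
from h import *
save('top','c2.png',(155,95,290,220),5); print(arm.read_state()['position'])
save('scene','s2.png',(190,120,350,250),4)
```

```text
[0.51352873 0.0131507  0.09336749]
```

View pics/s2.png

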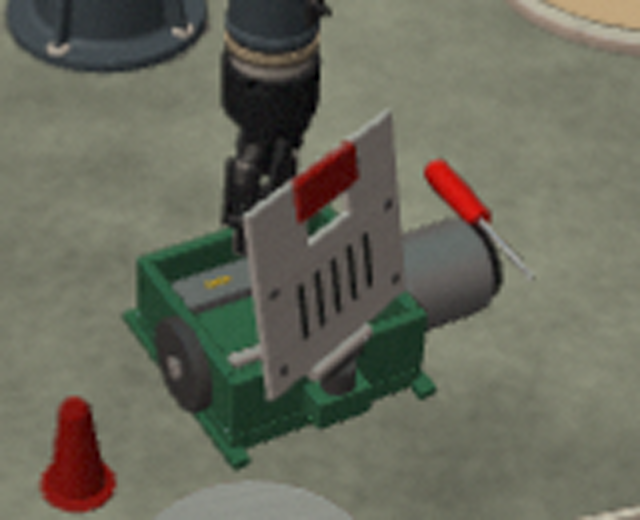

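The scene crop shows the gripper over the crossbar, with the wing hidden behind the cover. I'll nudge and close.

>>> send_rows(turn=[[0, 0, 0], [0, 0, 0], [0, 0, 0], [0, 0, 0], [0, 0, 0], [0, 0, 0], [0, 0, 0], [0, 0, 0], [0, 0, 0], [0, 0, 0]], delta_pos=[[-0.6, 0.1, -0.8], [0, 0, 0], [0, 0, 0], [0, 0, 0], [0, 0, 0], [0, 0, 0], [0, 0, 0], [0, 0, 0], [0, 0, 0], [0, 0, 0]], jaw=[0, 0.3, 0.6, 0.8, 1, 1, 1, 1, 1, 1])

```text
time_s: 4.7
position: [0.5073, 0.0149, 0.0883]
orientation: [3.136, -0.007, 0.956]
force: [-0.9, 0.2, 2.0]
width: 0.0276
```

>>> send_rows(turn=[[0, 0, 0], [0, 0, 0], [0, 0, 0], [0, 0, 0]], delta_pos=[[0, 0, 0], [0, 0, 0], [0, 0, 0], [0, 0, 0]], jaw=[1, 1, 1, 1])

```text
time_s: 5.2
position: [0.5073, 0.0149, 0.0884]
orientation: [3.136, -0.008, 0.956]
force: [-1.2, -0.1, 0.9]
width: 0.0275
```

The jaw stopped at 27.5 mm, so I gripped along the wing's length: my yaw was 90° off. I'll open, lift, turn +90° and look.

>>> send_rows(turn=[[0, 0, 0], [0, 0, 0], [0, 0, 0], [0, 0, 0], [0, 0, 0], [0, 0, 9], [0, 0, 9], [0, 0, 9], [0, 0, 9], [0, 0, 9], [0, 0, 9], [0, 0, 9], [0, 0, 9], [0, 0, 9], [0, 0, 9], [0, 0, 0]], delta_pos=[[0, 0, 0], [0, 0, 0], [0, 0, 0], [0, 0, 0], [0, 0, 4], [0, 0, 4], [0, 0, 4], [0, 0, 4], [0, 0, 0], [-3, 0, 0], [-3, 0, 0], [-3, 0, 0], [-3, 0, 0], [0, 0, 0], [0, 0, 0], [0, 0, 0]], jaw=[0.5, 0, 0, 0, 0, 0, 0, 0, 0, 0, 0, 0, 0, 0, 0, 0])

```text
time_s: 7.2
position: [0.3821, 0.015, 0.2538]
orientation: [3.133, -0.001, 2.579]
force: [0.3, -0.5, 0.0]
width: 0.0854
```

Run:
```python
from h import *
save('top','c3.png',(155,105,290,220),5.2); s=arm.read_state(); print(s['position'],s['orientation'],s['qpos'])
```

```text
[0.38218428 0.01501126 0.25382379] [ 3.13310183e+00 -8.23622803e-04  2.57782984e+00] [-0.26253382  0.12022316  1.93281014  0.00943654  1.08684499 -1.27394734]
```

View pics/c3.png

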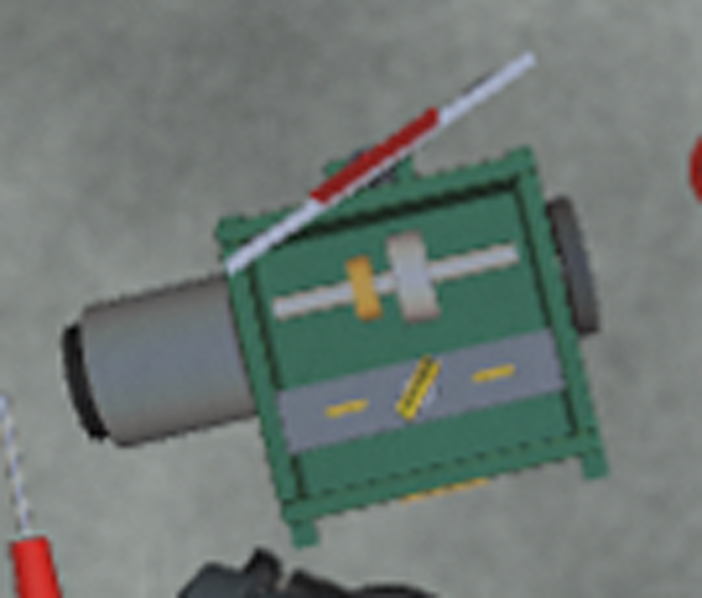

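The fastener and cover are unchanged (wing still at (420,387)). Going back in with the right yaw.

>>> send_rows(turn=[[0, 0, -3], [0, 0, 0], [0, 0, 0], [0, 0, 0], [0, 0, 0], [0, 0, 0], [0, 0, 0], [0, 0, 0]], delta_pos=[[3.5, 0, 0], [3.5, 0, 0], [3, 0, 0], [1.5, 0, -2], [0, 0, -4], [0, 0, -4], [0, 0, -1], [0, 0, 0]], jaw=[0, 0, 0, 0, 0, 0, 0, 0])

```text
time_s: 8.25
position: [0.5039, 0.0148, 0.1418]
orientation: [3.131, 0.004, 2.505]
force: [0.2, 0.3, 0.8]
width: 0.0853
```

>>> send_rows(turn=[[0, 0, 1.3], [0, 0, 0], [0, 0, 0], [0, 0, 0], [0, 0, 0]], delta_pos=[[0.3, 0, -2], [0, 0, -2], [0, 0, -1.5], [0, 0, 0], [0, 0, 0]], jaw=[0, 0, 0, 0, 0])

```text
time_s: 8.88
position: [0.5131, 0.0138, 0.092]
orientation: [3.125, 0.018, 2.526]
force: [0.2, 0.1, -0.2]
width: 0.0853
```

>>> send_rows(turn=[[0, 0, 0], [0, 0, 0], [0, 0, 0], [0, 0, 0], [0, 0, 0], [0, 0, 0], [0, 0, 0], [0, 0, 0], [0, 0, 0], [0, 0, 0], [0, 0, 0], [0, 0, 0], [0, 0, 0]], delta_pos=[[-0.6, 0.1, -0.8], [0, 0, 0], [0, 0, 0], [0, 0, 0], [0, 0, 0], [0, 0, 0], [0, 0, 0], [0, 0, 0], [0, 0, 0], [0, 0, 0], [0, 0, 0], [0, 0, 0], [0, 0, 0]], jaw=[0, 0.4, 0.8, 1, 1, 1, 1, 1, 1, 1, 1, 1, 1])

```text
time_s: 10.5
position: [0.5071, 0.0145, 0.0852]
orientation: [3.124, 0.02, 2.527]
force: [-0.5, -1.4, 1.6]
width: 0.0061
```

>>> send_rows(turn=[[0, 0, -5], [0, 0, -6], [0, 0, -6], [0, 0, -6], [0, 0, -6], [0, 0, -5], [0, 0, 0], [0, 0, 0]], delta_pos=[[0, 0, 0], [0, 0, 0], [0, 0, 0], [0, 0, 0], [0, 0, 0], [0, 0, 0], [0, 0, 0], [0, 0, 0]], jaw=[1, 1, 1, 1, 1, 1, 1, 1])

```text
time_s: 11.5
position: [0.5072, 0.0142, 0.0852]
orientation: [3.125, 0.02, 1.917]
force: [-0.2, -1.7, 0.9]
width: 0.0061
```

>>> send_rows(turn=[[0, 0, -4], [0, 0, -3.3], [0, 0, 0], [0, 0, 0]], delta_pos=[[0, 0, 0], [0, 0, 0], [0, 0, 0], [0, 0, 0]], jaw=[1, 1, 1, 1])

```text
time_s: 12.0
position: [0.5072, 0.0141, 0.0852]
orientation: [3.125, 0.02, 1.79]
force: [-1.7, -0.6, 0.2]
width: 0.0064
```

>>> send_rows(turn=[[0, 0, 0], [0, 0, 0], [0, 0, 0], [0, 0, 0], [0, 0, 0], [0, 0, 0], [0, 0, 0], [0, 0, 0], [0, 0, 7], [0, 0, 7], [0, 0, 7], [0, 0, 0]], delta_pos=[[0, 0, 0], [0, 0, 0], [0, 0, 0], [0, 0, 0], [0, 0, 4], [0, 0, 5], [0, 0, 5], [0, 0, 4], [-4, 0, 3], [-4, 0, 0], [-3, 0, 0], [0, 0, 0]], jaw=[0.5, 0, 0, 0, 0, 0, 0, 0, 0, 0, 0, 0])

```text
time_s: 13.5
position: [0.3941, 0.0147, 0.3017]
orientation: [3.122, 0.024, 2.17]
force: [0.8, 0.0, 0.2]
width: 0.0851
```

Run:
```python
from h import *
save('top','c4.png',(155,105,290,220),5.2); s=arm.read_state(); print(s['position'],s['orientation'],s['qpos'])
```

```text
[0.39570933 0.01437778 0.30196421] [3.1211026  0.02486066 2.16943367] [-2.46836430e-01  6.52048947e-02  1.84425702e+00 -1.23977294e-03
  1.19993669e+00 -8.45297780e-01]
```

View pics/c4.png

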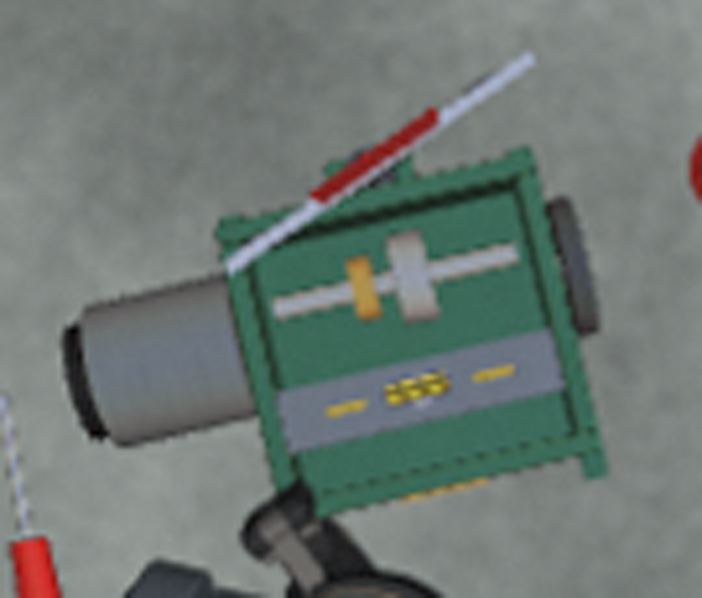

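The groove now lies in line with the marks (384–450, ~388). Next is the lip, tilting the tool about 10° to match the plate.

>>> send_rows(turn=[[3, -3.1, 0], [2.9, -3.1, 0], [0, 0, 0], [0, 0, 0], [0, 0, 0], [0, 0, 0], [0, 0, 0]], delta_pos=[[1, 0, 2.5], [4, 0.3, 0], [5, 0.4, 0], [5, 0.4, 0], [4, 0.4, 0], [2, 0.1, 0], [0, 0, 0]], jaw=[0, 0, 0, 0, 0, 0, 0])

```text
time_s: 14.42
position: [0.6217, 0.0295, 0.3257]
orientation: [2.965, 0.003, 2.158]
force: [0.5, 0.4, -1.0]
width: 0.0854
```

```bash
cat >> h.py <<'E'
from scipy.spatial.transform import Rotation as Ro
def rep(pos,zdir,yaw):
    s=arm.read_state(); R=Ro.from_euler('xyz',s['orientation']).as_matrix(); z=np.array(zdir,float); z/=np.linalg.norm(z)
    # desired: tool z = zdir, jaw axis as near as possible along horizontal direction yaw-90
    j=np.array([np.sin(yaw),-np.cos(yaw),0]); y=j-z*(j@z); y/=np.linalg.norm(y); D=np.c_[np.cross(y,z),y,z]
    print('dpos cm',(np.array(pos)-s['position'])*100,'turn deg',Ro.from_matrix(D@R.T).as_rotvec(degrees=True),'F',s['force'],'w',s['width'])
E
python3 -c "
from h import *
rep([.612,.030,.224],[.141,.094,-.985],np.radians(123.8))"
```

```text
dpos cm [ -0.97099397   0.05174153 -10.1680497 ] turn deg [-0.08092959  0.35560463  0.15302743] F [ 0.48678203  0.40930026 -0.96493579] w 0.08542569246636636
```

>>> send_rows(turn=[[0, 0, 0], [0, 0, 0], [0, 0, 0], [0, 0, 0], [0, 0, 0], [0, 0, 0]], delta_pos=[[-1, 0, -1.5], [0, 0, -2.5], [0, 0, -2.5], [0, 0, -2], [0, 0, -1], [0, 0, 0]], jaw=[0, 0, 0, 0, 0, 0])

```text
time_s: 15.18
position: [0.6095, 0.0294, 0.2273]
orientation: [2.967, 0.001, 2.154]
force: [0.5, -0.3, 0.8]
width: 0.0855
```

```bash
python3 -c "
from h import *
rep([.612,.030,.224],[.141,.094,-.985],np.radians(123.8))
save('scene','s5.png',(190,100,350,230),4)"
```

```text
dpos cm [ 0.24592787  0.06081547 -0.32513101] turn deg [-0.10483513  0.21374549  0.36629628] F [ 0.46411554 -0.31854919  0.81200874] w 0.08554181515333302
```

View pics/s5.png

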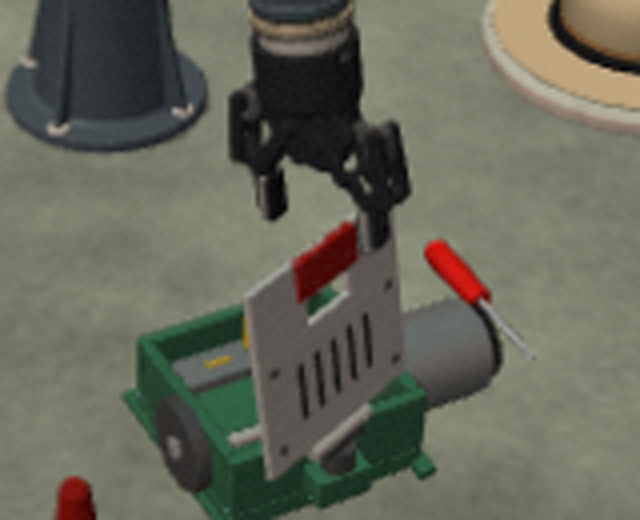

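```bash
python3 -c "
from h import *
t=np.array([.6095,.0294,.2273]);j=np.array([.83,.556,0])
P=np.array([t-.05*j+[0,0,.013],t+.05*j+[0,0,.013],[.5873,.0543,.255],[.6255,-.002,.255],t])
print((proj('scene',P)-[190,100])*4)
t0=.0;print((proj('top',[[.606,.026,.257]])-[155,105])*5.2)"
```

```text
[[270.42516111 232.53605724]
 [377.14289894 288.77077454]
 [346.48435696 221.55310989]
 [289.64696516 264.26476413]
 [322.00126979 273.93454587]]
[[373.980955   152.44610017]]
```

Right finger (375,245) is behind the plate and the left one (270,215) in front, straddling the lip as intended. I'll correct slightly and close.

>>> send_rows(turn=[[0, 0, 0], [0, 0, 0], [0, 0, 0], [0, 0, 0], [0, 0, 0], [0, 0, 0], [0, 0, 0], [0, 0, 0], [0, 0, 0], [0, 0, 0], [0, 0, 0], [0, 0, 0], [0, 0, 0]], delta_pos=[[0.2, 0.1, -0.4], [0, 0, 0], [0, 0, 0], [0, 0, 0], [0, 0, 0], [0, 0, 0], [0, 0, 0], [0, 0, 0], [0, 0, 0], [0, 0, 0], [0, 0, 0], [0, 0, 0], [0, 0, 0]], jaw=[0, 0.4, 0.8, 1, 1, 1, 1, 1, 1, 1, 1, 1, 1])

```text
time_s: 16.85
position: [0.6137, 0.03, 0.2266]
orientation: [2.963, 0.006, 2.155]
force: [-0.2, -0.4, 0.6]
width: 0.0079
```

```bash
python3 -c "
from h import *
h=np.array([.629,.0413,0]);y=np.radians(12.3)
s=arm.read_state(); print(s['position'],s['orientation'])
R=Ro.from_euler('xyz',s['orientation']).as_matrix();Q=Ro.from_euler('z',-21.5,degrees=True).as_matrix()
rep(h+Q@(s['position']-h),Q@R[:,2],s['orientation'][2]-np.radians(21.5))"
```

```text
[0.61369395 0.03004085 0.22661859] [2.96268793 0.00584425 2.15499429]
dpos cm [-3.06145899e-01  6.39312398e-01 -2.77555756e-15] turn deg [ 5.26982073e-16 -1.49993617e-15 -2.15000000e+01] F [-0.23982097 -0.40580517  0.61791507] w 0.007858155374858075
```

>>> send_rows(turn=[[0, 0, -4], [0, 0, -4], [0, 0, -4], [0, 0, -4], [0, 0, -4], [0, 0, 0], [0, 0, 0]], delta_pos=[[-0.03, 0.13, 0], [-0.05, 0.13, 0], [-0.06, 0.13, 0], [-0.07, 0.13, 0], [-0.08, 0.12, 0], [0, 0, 0], [0, 0, 0]], jaw=[1, 1, 1, 1, 1, 1, 1])

```text
time_s: 17.73
position: [0.6105, 0.0361, 0.2266]
orientation: [2.964, 0.007, 1.798]
force: [-0.3, -1.3, 1.0]
width: 0.0078
```

```bash
python3 -c "
from h import *
s=arm.read_state(); print(s['position'],s['orientation'],s['force'],s['moment'],s['width'])
save('top','c6.png',(155,105,290,220),5.2)"
```

```text
[0.61045262 0.03611126 0.22657271] [2.96357586 0.00680657 1.7981744 ] [-0.30079667 -1.34933216  1.01361551] [-0.06844297  0.10831164  0.01277626] 0.007767430061838343
```

View pics/c6.png

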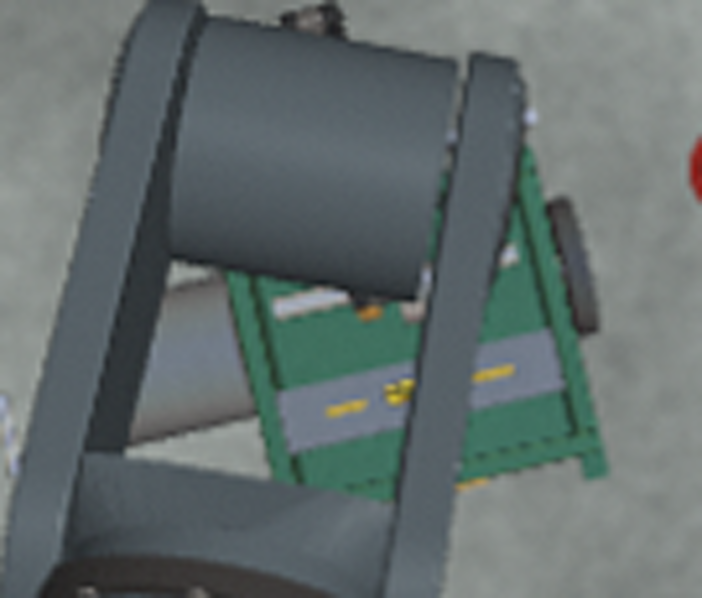

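The arm hides most of the cover, but its right corner is now at (530,118), close to square. I'll trim 0.7°, release and retract to measure.

>>> send_rows(turn=[[0, 0, -0.8], [0, 0, 0], [0, 0, 0], [0, 0, 0], [0, 0, 0], [0, 0, 0], [0, 0, 0], [0, 0, 0], [0, 0, 0], [0, 0, 0], [0, 0, 0], [0, 0, 0], [0, 0, 0], [0, 0, 0], [0, 0, 0]], delta_pos=[[0, 0, 0], [0, 0, 0], [0, 0, 0], [0, 0, 0], [0, 0, 0], [0, 0, 0], [0, 0, 4], [0, 0, 5], [0, 0, 4], [-4, 0, 0], [-5, 0, 0], [-5, 0, 0], [-4, 0, 0], [-3, 0, 0], [0, 0, 0]], jaw=[1, 1, 0.5, 0, 0, 0, 0, 0, 0, 0, 0, 0, 0, 0, 0])

```text
time_s: 19.65
position: [0.3942, 0.036, 0.3603]
orientation: [2.96, 0.008, 1.782]
force: [0.8, 0.2, 0.5]
width: 0.0857
```

```bash
python3 -c "
from h import *
s=arm.read_state(); print(s['position'],s['orientation'])
save('top','c7.png',(155,105,290,220),5.2)"
```

```text
[0.39419375 0.03603552 0.36032424] [2.96044878 0.00804667 1.78249659]
```

View pics/c7.png

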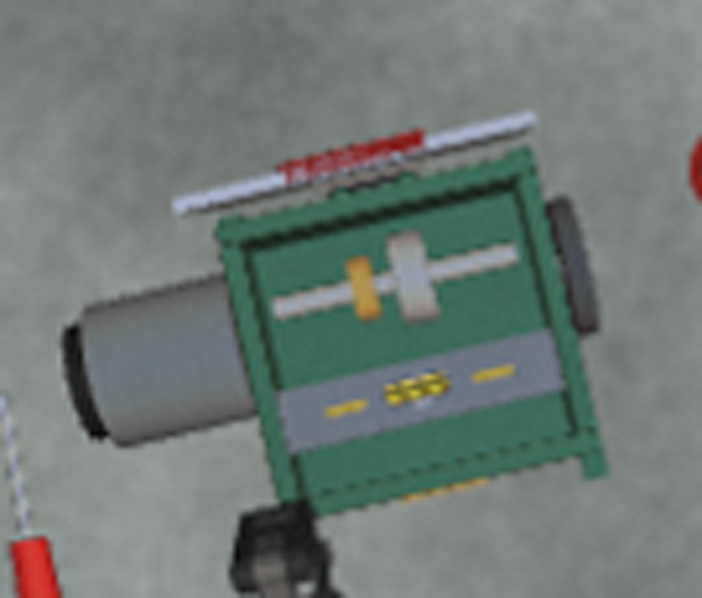

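Run:
```python
from h import *
im=cv2.imread('pics/raw_c7.png').astype(float)
b,g,r=im[...,0],im[...,1],im[...,2]
def fit(mask,box,z,n):
    x0,y0,x1,y1=[int(v) for v in (box[0]/5.2+155,box[1]/5.2+105,box[2]/5.2+155,box[3]/5.2+105)]
    ys,xs=np.nonzero(mask[y0:y1,x0:x1]); p=np.c_[xs+x0,ys+y0].astype(float)
    P=unproj('top',p,z)[:,:2]; u=np.linalg.svd(P-P.mean(0))[2][0]
    if u[1]<0:u=-u
    print(n,len(p),P.mean(0),np.degrees(np.arctan2(-u[0],u[1])))
light=(b>150)&(g>140)&(abs(r-b)<60)&(b>=r)
fit(light|((r>110)&(g<60)),(150,90,560,230),.255,'cover')
fit((r>110)&(g<60),(250,110,450,200),.255,'lip')
yel=(r>g)&(r-b>60)
fit(yel,(320,390,380,425),.075,'mL');fit(yel,(460,355,525,390),.075,'mR');fit(yel,(320,355,525,425),.08,'all');fit(yel,(383,360,455,412),.115,'wing')
```

```text
cover 160 [0.6049508 0.0360498] 13.002986243504377
lip 41 [0.60856354 0.03153106] 10.861233196488902
mL 11 [0.49793611 0.05594935] 13.360171945724145
mR 9 [ 0.5155358  -0.02351755] 10.325586489511082
all 62 [0.50705755 0.01806359] 12.695622620382
wing 42 [0.50599683 0.01563048] 13.768047767922825
```

Cover at 13.0°, the line of marks at 12.5° and the wing at about 13.5°: all aligned, with the cover still raised. Now shut the fingers and go behind the lip.

```bash
cat >> h.py <<'E'
Y=np.radians(12.6); H=np.array([.629,.0412]); ux=np.array([np.cos(Y),np.sin(Y)]); uy=np.array([-ux[1],ux[0]])
def tcp(t,s=.160): # TCP for front-bottom corner on lip at tilt t
    X=-s*np.cos(t)+.007*np.sin(t)+.011
    return np.r_[H+X*ux,.084+s*np.sin(t)+.007*np.cos(t)]
def where():
    s=arm.read_state(); d=s['position'][:2]-H; print('hx,hy,z mm',d@ux*1e3,d@uy*1e3,s['position'][2]*1e3,'F',s['force'],'yaw',np.degrees(s['orientation'][2]))
E
python3 -c "
from h import *
rep(np.r_[H+.014*ux,.33],[0,0,-1],Y)"
```

```text
dpos cm [24.70569882  0.84809266 -3.06222895] turn deg [  6.69780073   9.46438429 -89.3034916 ] F [0.94491965 1.02818277 0.12240902] w 0.08525948845347882
```

>>> send_rows(turn=[[0.7, 0.9, -8.9], [0.7, 0.9, -8.9], [0.7, 0.9, -8.9], [0.7, 0.9, -8.9], [0.7, 0.9, -8.9], [0.7, 0.9, -8.9], [0.7, 0.9, -8.9], [0.7, 0.9, -8.9], [0.7, 0.9, -8.9], [0.7, 0.9, -8.9], [0, 0, 0]], delta_pos=[[0, 0, 0], [2, 0.1, 0], [2.5, 0.1, 0], [3, 0.1, 0], [3, 0.1, 0], [3, 0.1, 0], [3, 0.1, 0], [3, 0.1, 0], [2.5, 0.1, 0], [1.5, 0, -1], [0, 0, 0]], jaw=[1, 1, 1, 1, 1, 1, 1, 1, 1, 1, 1])

```text
time_s: 21.08
position: [0.6559, 0.0442, 0.3453]
orientation: [3.135, -0.007, 0.174]
force: [-0.8, -1.1, 0.7]
width: -0.0003
```

```bash
python3 -c "
from h import *
rep(np.r_[H+.014*ux,.243],[0,0,-1],Y);where()"
```

```text
dpos cm [-1.32494851e+00  8.43597494e-03 -1.02343975e+01] turn deg [0.32261364 0.45484653 2.60585879] F [-0.83112012 -1.06387337  0.68451072] w -0.00032258094401366074
hx,hy,z mm 26.91199208008759 -2.9726137184998174 345.34397520363916 F [-0.83112012 -1.06387337  0.68451072] yaw 9.99547503238041
```

>>> send_rows(turn=[[0.3, 0.4, 2.6], [0, 0, 0], [0, 0, 0], [0, 0, 0], [0, 0, 0], [0, 0, 0]], delta_pos=[[-0.8, 0.2, -2], [0, 0, -3], [0, 0, -3], [0, 0, -1.5], [0, 0, 0], [0, 0, 0]], jaw=[1, 1, 1, 1, 1, 1])

```text
time_s: 21.82
position: [0.6502, 0.0469, 0.2505]
orientation: [3.139, -0.008, 0.235]
force: [0.1, -0.1, -0.5]
width: -0.0003
```

Run:
```python
from h import *
where(); s=arm.read_state(); p=s['position']
for t in (1.4,1.3,1.2,1.1,1.0,.9,.8,.7,.6,.5,.4,.3,.2,.1,0):
    q=tcp(t); print(t,np.round((q-p)*100,2)); p=q
```

```text
hx,hy,z mm 21.911671735143543 0.9680966738552655 250.4990374317012 F [ 0.10390164 -0.11063169 -0.45673141] yaw 13.471094012777398
1.4 [-3.02 -0.78 -0.76]
1.3 [-1.54 -0.34 -0.28]
1.2 [-1.5  -0.34 -0.44]
1.1 [-1.45 -0.32 -0.59]
1.0 [-1.39 -0.31 -0.74]
0.9 [-1.31 -0.29 -0.87]
0.8 [-1.22 -0.27 -1.  ]
0.7 [-1.11 -0.25 -1.12]
0.6 [-1.   -0.22 -1.23]
0.5 [-0.87 -0.2  -1.33]
0.4 [-0.74 -0.17 -1.41]
0.3 [-0.6  -0.13 -1.48]
0.2 [-0.45 -0.1  -1.53]
0.1 [-0.3  -0.07 -1.57]
0 [-0.15 -0.03 -1.59]
```

>>> send_rows(turn=[[0, 0, -0.8], [0, 0, 0], [0, 0, 0], [0, 0, 0], [0, 0, 0], [0, 0, 0], [0, 0, 0], [0, 0, 0]], delta_pos=[[-1, -0.3, -0.7], [-1, -0.3, 0], [-1, -0.2, 0], [-1.5, -0.35, -0.3], [-1.5, -0.35, -0.45], [-1.45, -0.3, -0.6], [-1.4, -0.3, -0.7], [0, 0, 0]], jaw=[1, 1, 1, 1, 1, 1, 1, 1])

```text
time_s: 22.82
position: [0.5563, 0.0243, 0.227]
orientation: [3.136, -0.015, 0.22]
force: [1.2, 0.1, -0.3]
width: 0.0002
```

```bash
cat >> h.py <<'E'
def plan(ts,s=.160):
    where(); st=arm.read_state(); p=st['position']
    X=p[:2]@ux-H@ux-.011; z=p[2]-.084; r=np.hypot(X,z); print('s',np.sqrt(r*r-.007**2),'t',np.arctan2(z,-X)-np.arcsin(.007/r))
    for t in ts: q=tcp(t,s); print(t,np.round((q-p)*100,2)); p=q
E
python3 -c "
from h import *
plan((.9,.8,.7,.6,.5))"
```

```text
hx,hy,z mm -74.63650805555139 -0.6737948395989528 227.02697782588237 F [ 1.21766021  0.08395945 -0.32377063] yaw 12.625498856652086
s 0.16655728113160934 t 0.989298192109551
0.9 [-0.83 -0.12 -1.33]
0.8 [-1.22 -0.27 -1.  ]
0.7 [-1.11 -0.25 -1.12]
0.6 [-1.   -0.22 -1.23]
0.5 [-0.87 -0.2  -1.33]
```

>>> send_rows(turn=[[0, 0, 0], [0, 0, 0], [0, 0, 0], [0, 0, 0], [0, 0, 0], [0, 0, 0]], delta_pos=[[-0.8, -0.1, -1.2], [-1.2, -0.25, -1], [-1.1, -0.25, -1.1], [-1, -0.2, -1.2], [-0.9, -0.2, -1.3], [0, 0, 0]], jaw=[1, 1, 1, 1, 1, 1])

```text
time_s: 23.58
position: [0.5053, 0.014, 0.1665]
orientation: [3.135, -0.018, 0.221]
force: [0.2, -0.5, -0.1]
width: 0.0003
```

```bash
python3 -c "
from h import *
plan((.4,.3,.2,.1,0),.163)
save('scene','s10.png',(190,110,350,240),4)"
```

```text
hx,hy,z mm -126.64901755403751 0.4572732395287024 166.52829824511315 F [ 0.19345609 -0.47034362 -0.10698212] yaw 12.658384345073502
s 0.16034079968874448 t 0.49646367992250945
0.4 [-0.94 -0.26 -1.26]
0.3 [-0.61 -0.14 -1.51]
0.2 [-0.46 -0.1  -1.56]
0.1 [-0.31 -0.07 -1.6 ]
0 [-0.15 -0.03 -1.62]
```

View pics/s10.png

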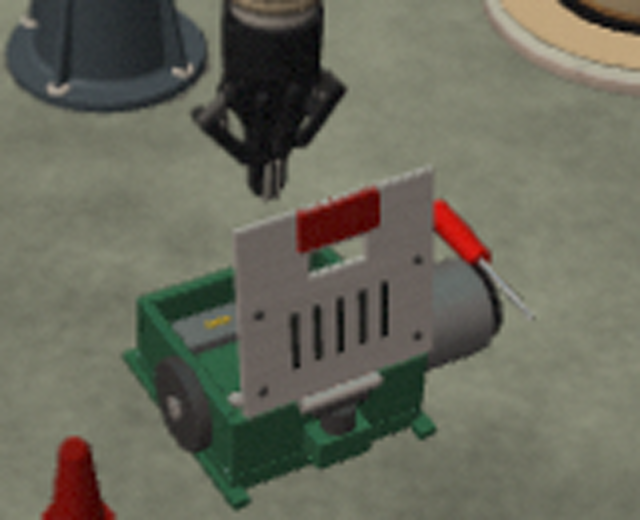

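```bash
python3 -c "
from h import *
print((proj('scene',[[.505,.014,.1665],[.505,.014,.185]])-[190,110])*4)
for t in(1.3,1.4,1.5):
  P=[np.r_[H+(-.175*np.cos(t)+.007*np.sin(t))*ux+v*uy,.084+.175*np.sin(t)+.007*np.cos(t)] for v in(-.035,.035)]
  P+=[np.r_[H+(-.142*np.cos(t)+.007*np.sin(t))*ux+v*uy,.084+.142*np.sin(t)+.007*np.cos(t)] for v in(-.035,.035)]
  print(t,((proj('scene',P)-[190,110])*4).round())"
```

```text
[[258.83771161 216.78009593]
 [259.60442222 198.43503751]]
1.3 [[279. 202.]
 [360. 176.]
 [283. 242.]
 [363. 216.]]
1.4 [[291. 211.]
 [372. 185.]
 [292. 250.]
 [373. 223.]]
1.5 [[303. 223.]
 [385. 196.]
 [302. 260.]
 [383. 233.]]
```

The cover is still upright, lip top at (298–378, ~200). The fingertip (268,198) shows about 10 mm higher than computed, so it slid over the free edge. I'll go back behind and engage deeper.

>>> send_rows(turn=[[0, 0, 0], [0, 0, 0], [0, 0, 0], [0, 0, 0], [0, 0, 0], [0, 0, 0], [0, 0, 0], [0, 0, 0], [0, 0, 0], [0, 0, 0], [0, 0, 0], [0, 0, 0], [0, 0, 0], [0, 0, 0]], delta_pos=[[0, 0, 4], [0, 0, 5], [0, 0, 5], [1, 0.2, 1], [4, 0.9, 0], [5, 1.1, 0], [4, 0.9, 0], [1, 0.2, 0], [0, 0, 0], [0, 0, -3], [0, 0, -4], [0, 0, -2], [0, 0, 0], [0, 0, 0]], jaw=[1, 1, 1, 1, 1, 1, 1, 1, 1, 1, 1, 1, 1, 1])

```text
time_s: 25.38
position: [0.6612, 0.0472, 0.2417]
orientation: [3.127, -0.037, 0.221]
force: [0.1, 0.5, -0.9]
width: -0.0
```

```bash
sed -i 's/+.007\*np.cos(t)\] *$/+.007*np.cos(t)-.008]/; s/z=p\[2\]-.084/z=p[2]-.076/' h.py; grep -n "008\]\|076" h.py; python3 -c "
from h import *
plan((1.4,1.3,1.2),.155); print(np.degrees(arm.read_state()['orientation']))"
```

```text
29:    return np.r_[H+X*ux,.084+s*np.sin(t)+.007*np.cos(t)-.008]
34:    X=p[:2]@ux-H@ux-.011; z=p[2]-.076; r=np.hypot(X,z); print('s',np.sqrt(r*r-.007**2),'t',np.arctan2(z,-X)-np.arcsin(.007/r))
hx,hy,z mm 32.77808055167436 -1.17124072661774 241.72574261503593 F [ 0.05465673  0.50368832 -0.91306501] yaw 12.656484023099534
s 0.16700391180394653 t 1.6595673422229367
1.4 [-4.05 -0.78 -1.18]
1.3 [-1.49 -0.33 -0.27]
1.2 [-1.46 -0.33 -0.42]
[179.13954699  -2.11302071  12.65648402]
```

>>> send_rows(turn=[[0.4, 2.2, 0], [0, 0, 0], [0, 0, 0], [0, 0, 0], [0, 0, 0], [0, 0, 0], [0, 0, 0]], delta_pos=[[0, 0.1, -1.2], [-1.2, -0.3, 0], [-1.3, -0.3, 0], [-1.3, -0.3, 0], [-1.5, -0.3, -0.3], [-1.5, -0.3, -0.4], [0, 0, 0]], jaw=[1, 1, 1, 1, 1, 1, 1])

```text
time_s: 26.25
position: [0.5894, 0.0317, 0.2264]
orientation: [3.14, -0.006, 0.22]
force: [1.0, 0.9, 0.1]
width: 0.0
```

```bash
python3 -c "
from h import *
plan((1.1,1.0,.9,.8,.7),.155); print(np.degrees(arm.read_state()['orientation']))
save('scene','s11.png',(190,110,350,240),4)"
```

```text
hx,hy,z mm -40.71607093151091 -0.6032961879644665 226.41194356807614 F [0.96737425 0.85013011 0.06795267] yaw 12.618104016028457
s 0.15890029817630674 t 1.1956047911348857
1.1 [-1.22 -0.21 -0.91]
1.0 [-1.35 -0.3  -0.71]
0.9 [-1.27 -0.28 -0.84]
0.8 [-1.18 -0.26 -0.97]
0.7 [-1.08 -0.24 -1.09]
[179.90895579  -0.32539248  12.61810402]
```

View pics/s11.png

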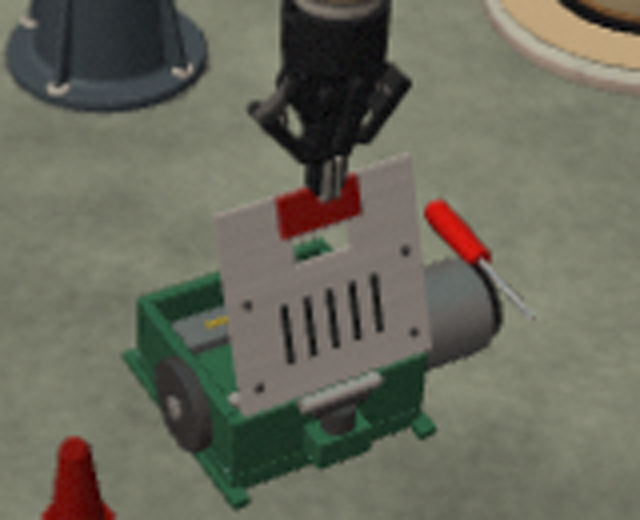

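Engaged: the tip at (325,198) sits on the lip (y 180–235), but only about 10 mm in. I'll use a 14 mm tip offset in the model and go deeper along the arc.

```bash
sed -i 's/-\.008\]/-.014]/; s/z=p\[2\]-.076/z=p[2]-.070/' h.py; python3 -c "
from h import *
plan((1.15,1.05,.95,.85,.75,.65,.55),.157)"
```

```text
hx,hy,z mm -39.6965847532527 -0.797658262162311 226.77414679731288 F [0.28083058 0.93586732 0.40748234] yaw 12.622302303412509
s 0.16461857978268776 t 1.215539420717029
1.15 [-0.71 -0.08 -1.06]
1.05 [-1.4  -0.31 -0.65]
0.95 [-1.33 -0.3  -0.79]
0.85 [-1.24 -0.28 -0.92]
0.75 [-1.15 -0.26 -1.04]
0.65 [-1.04 -0.23 -1.16]
0.55 [-0.92 -0.21 -1.26]
```

>>> send_rows(turn=[[0, 0, 0], [0, 0, 0], [0, 0, 0], [0, 0, 0], [0, 0, 0]], delta_pos=[[-0.3, 0, -1], [-0.5, 0, -0.3], [-1.2, -0.3, -0.7], [-1.2, -0.3, -0.8], [0, 0, 0]], jaw=[1, 1, 1, 1, 1])

```text
time_s: 26.92
position: [0.561, 0.0256, 0.1987]
orientation: [3.137, -0.014, 0.221]
force: [0.6, 0.7, 1.4]
width: 0.0002
```

```bash
cat >> h.py <<'E'
def tilt():  # match the visible lip's red blob (scene) against predicted lip centre for each tilt
    im=imaging.get_image('scene').astype(float); m=(im[...,0]>90)&(im[...,1]<50)&(im[...,2]<50)
    n,_,st,ce=cv2.connectedComponentsWithStats(m.astype(np.uint8)); 
    ts=np.arange(-.1,1.6,.1)
    P=[np.r_[H+(-.1585*np.cos(t)+.007*np.sin(t))*ux,.084+.1585*np.sin(t)+.007*np.cos(t)] for t in ts]
    print('blobs',[(ce[i].round(1),st[i]) for i in range(1,n) if st[i,4]>25]); print([(round(t,1),*p.round()) for t,p in zip(ts,proj('scene',P))])
E
python3 -c "
from h import *
plan((.85,.75,.65,.55,.45),.157); tilt()"
```

```text
hx,hy,z mm -69.78794543883839 -0.33965578211421715 198.70600541730425 F [0.6168737  0.69993843 1.35293572] yaw 12.659248337343476
s 0.15179897219252797 t 0.9641813573830291
0.85 [-1.72 -0.35 -0.61]
0.75 [-1.15 -0.26 -1.04]
0.65 [-1.04 -0.23 -1.16]
0.55 [-0.92 -0.21 -1.26]
0.45 [-0.79 -0.18 -1.34]
blobs [(array([261.9, 160.4]), array([253, 152,  22,  15, 126], dtype=int32)), (array([303.3, 167.7]), array([296, 161,  16,  15, 105], dtype=int32)), (array([207.6, 235.9]), array([201, 220,  18,  28, 222], dtype=int32)), (array([122.4, 228.5]), array([118, 224,  10,  10,  81], dtype=int32)), (array([419.9, 247. ]), array([411, 234,  18,  27, 255], dtype=int32))]
[(np.float64(-0.1), np.float64(249.0), np.float64(180.0)), (np.float64(0.0), np.float64(249.0), np.float64(177.0)), (np.float64(0.1), np.float64(250.0), np.float64(173.0)), (np.float64(0.2), np.float64(250.0), np.float64(170.0)), (np.float64(0.3), np.float64(251.0), np.float64(167.0)), (np.float64(0.4), np.float64(252.0), np.float64(165.0)), (np.float64(0.5), np.float64(253.0), np.float64(163.0)), (np.float64(0.6), np.float64(255.0), np.float64(161.0)), (np.float64(0.7), np.float64(256.0), np.float64(160.0)), (np.float64(0.8), np.float64(258.0), np.float64(159.0)), (np.float64(0.9), np.float64(260.0), np.float64(159.0)), (np.float64(1.0), np.float64(263.0), np.float64(159.0)), (np.float64(1.1), np.float64(265.0), np.float64(159.0)), (np.float64(1.2), np.float64(268.0), np.float64(161.0)), (np.float64(1.3), np.float64(270.0), np.float64(162.0)), (np.float64(1.4), np.float64(273.0), np.float64(164.0)), (np.float64(1.5), np.float64(276.0), np.float64(167.0))]
```

The lip blob at (262,160) matches a tilt of about 0.95, so the cover is following. Continue.

>>> send_rows(turn=[[0, 0, 0], [0, 0, 0], [0, 0, 0], [0, 0, 0], [0, 0, 0]], delta_pos=[[-1.5, -0.35, -0.6], [-1.2, -0.25, -1], [-1, -0.25, -1.1], [-0.9, -0.2, -1.2], [0, 0, 0]], jaw=[1, 1, 1, 1, 1])

```text
time_s: 27.6
position: [0.5237, 0.0153, 0.1634]
orientation: [3.133, -0.031, 0.221]
force: [-0.1, 0.8, 4.1]
width: 0.0
```

```bash
python3 -c "
from h import *
plan((.45,.35,.25,.15,.05),.160); tilt()" | grep -v 'np.float64(-0.1)' | cut -c1-120
```

```text
hx,hy,z mm -108.42786559594545 -2.3023207905200853 163.38987945482648 F [-0.08184669  0.83408076  4.10814848] yaw 12.670
s 0.1514453190606769 t 0.6174660422629863
0.45 [-2.16 -0.25 -1.75]
0.35 [-0.67 -0.15 -1.45]
0.25 [-0.53 -0.12 -1.51]
0.15 [-0.38 -0.08 -1.55]
0.05 [-0.22 -0.05 -1.58]
blobs [(array([264.6, 159.4]), array([262, 153,   6,  11,  33], dtype=int32)), (array([251.5, 162.6]), array([247, 157,
```

>>> send_rows(turn=[[-0.4, 1.8, 0], [0, 0, 0], [0, 0, 0], [0, 0, 0]], delta_pos=[[-1.3, -0.1, -0.8], [-1, -0.1, -1], [-0.7, -0.15, -1.4], [0, 0, 0]], jaw=[1, 1, 1, 1])

```text
time_s: 28.15
position: [0.5007, 0.0105, 0.1341]
orientation: [3.127, -0.01, 0.222]
force: [0.6, -0.1, 6.2]
width: 0.0001
```

```bash
python3 -c "
from h import *
plan((.3,.2,.1,.0),.163); tilt()" | cut -c1-330
```

```text
hx,hy,z mm -131.90847943396977 -1.9473647621185466 134.05882632829415 F [ 0.63917437 -0.12041303  6.20869442] yaw 12.744651129633725
s 0.1564524423736744 t 0.37668604612186884
0.3 [-1.09 -0.04 -0.92]
0.2 [-0.46 -0.1  -1.56]
0.1 [-0.31 -0.07 -1.6 ]
0.0 [-0.15 -0.03 -1.62]
blobs [(array([252.2, 165.5]), array([243, 158,  22,  14, 107], dtype=int32)), (array([303.4, 167.7]), array([296, 161,  16,  15, 107], dtype=int32)), (array([207.6, 236. ]), array([201, 220,  18,  28, 220], dtype=int32)), (array([122.4, 228.4]), array([118, 224,  10,  10,  80], dtype=int32)), (array([419.9, 247.1]), array([412,
[(np.float64(-0.1), np.float64(249.0), np.float64(180.0)), (np.float64(0.0), np.float64(249.0), np.float64(177.0)), (np.float64(0.1), np.float64(250.0), np.float64(173.0)), (np.float64(0.2), np.float64(250.0), np.float64(170.0)), (np.float64(0.3), np.float64(251.0), np.float64(167.0)), (np.float64(0.4), np.float64(252.0), np.flo
```

>>> send_rows(turn=[[0, 0, 0], [0, 0, 0], [0, 0, 0], [0, 0, 0]], delta_pos=[[-1.2, -0.05, -0.7], [-0.6, 0, -0.8], [-0.3, 0, -0.8], [0, 0, 0]], jaw=[1, 1, 1, 1])

```text
time_s: 28.7
position: [0.4858, 0.009, 0.1133]
orientation: [3.121, -0.022, 0.223]
force: [2.0, -0.3, 5.0]
width: -0.0001
```

```bash
python3 -c "
from h import *
plan((.15,.1,.05,.0),.166); tilt()" | cut -c1-100
```

```text
hx,hy,z mm -146.822670520819 -0.18565065424804428 113.30051225724804 F [ 2.01278439 -0.34866296  5.0
s 0.163505136592289 t 0.2249868034740647
0.15 [-0.52 -0.1  -1.16]
0.1 [-0.13 -0.03 -0.82]
0.05 [-0.09 -0.02 -0.82]
0.0 [-0.05 -0.01 -0.83]
blobs [(array([303.5, 167.8]), array([296, 161,  16,  15, 108], dtype=int32)), (array([251.6, 168.9]
[(np.float64(-0.1), np.float64(249.0), np.float64(180.0)), (np.float64(0.0), np.float64(249.0), np.f
```

Tilt is about 0.23, with the finger in front of the wing. Lowering gently.

>>> send_rows(turn=[[0, 0, 0], [0, 0, 0], [0, 0, 0], [0, 0, 0]], delta_pos=[[-0.6, -0.1, -0.7], [-0.2, 0, -0.7], [-0.1, 0, -0.6], [0, 0, 0]], jaw=[1, 1, 1, 1])

```text
time_s: 29.25
position: [0.4785, 0.0076, 0.0938]
orientation: [3.119, -0.025, 0.223]
force: [3.0, 0.6, 5.5]
width: 0.0
```

```bash
python3 -c "
from h import *
plan((.05,.0),.166); tilt()" | cut -c1-250
```

```text
hx,hy,z mm -154.21519545494087 0.0753637669334472 93.83382659829107 F [2.95023706 0.58406218 5.46393503] yaw 12.803581833495858
s 0.16677863202320528 t 0.10132370370253857
0.05 [-0.02 -0.01 -0.85]
0.0 [-0.05 -0.01 -0.83]
blobs [(array([303.5, 167.7]), array([296, 161,  16,  15, 107], dtype=int32)), (array([250.8, 172.3]), array([241, 166,  21,  12, 107], dtype=int32)), (array([207.7, 236. ]), array([201, 220,  18,  28, 219], dtype=int32)), (array([122.4, 228.4]), arr
[(np.float64(-0.1), np.float64(249.0), np.float64(180.0)), (np.float64(0.0), np.float64(249.0), np.float64(177.0)), (np.float64(0.1), np.float64(250.0), np.float64(173.0)), (np.float64(0.2), np.float64(250.0), np.float64(170.0)), (np.float64(0.3), np
```

>>> send_rows(turn=[[0, 0, 0], [0, 0, 0], [0, 0, 0]], delta_pos=[[0, 0, -0.7], [0, 0, -0.6], [0, 0, 0]], jaw=[1, 1, 1])

```text
time_s: 29.68
position: [0.4761, 0.0076, 0.081]
orientation: [3.12, -0.02, 0.225]
force: [2.8, 0.1, 6.0]
width: -0.0004
```

>>> send_rows(turn=[[0, 0, 0], [0, 0, 0]], delta_pos=[[0, 0, -0.4], [0, 0, 0]], jaw=[1, 1])

```text
time_s: 29.92
position: [0.4756, 0.0076, 0.0773]
orientation: [3.121, -0.019, 0.225]
force: [2.4, 0.3, 6.2]
width: -0.0001
```

>>> send_rows(turn=[[0, 0, 0], [0, 0, 0]], delta_pos=[[0.1, 0, -0.3], [0, 0, 0]], jaw=[1, 1])

```text
time_s: 30.18
position: [0.4753, 0.0076, 0.0746]
orientation: [3.121, -0.016, 0.226]
force: [2.4, 0.3, 4.9]
width: 0.0003
```

>>> send_rows(turn=[[0, 0, 0], [0, 0, 0]], delta_pos=[[0.1, 0, -0.3], [0, 0, 0]], jaw=[1, 1])

```text
time_s: 30.42
position: [0.475, 0.0076, 0.072]
orientation: [3.122, -0.013, 0.226]
force: [3.7, -0.7, 6.0]
width: 0.0
```

```bash
python3 -c "
from h import *
plan((.0,),.166); tilt()" | cut -c1-250
```

```text
hx,hy,z mm -157.62464667292969 0.7692134962857847 72.04495695290622 F [ 3.71366711 -0.65925802  5.96509034] yaw 12.963631763279501
s 0.16849170102562797 t -0.02939451792902211
0.0 [ 0.27 -0.02  0.5 ]
blobs [(array([303.4, 167.7]), array([296, 161,  16,  15, 107], dtype=int32)), (array([245.5, 177.7]), array([241, 174,  11,   8,  52], dtype=int32)), (array([207.6, 236. ]), array([201, 220,  18,  28, 221], dtype=int32)), (array([122.4, 228.5]), arr
[(np.float64(-0.1), np.float64(249.0), np.float64(180.0)), (np.float64(0.0), np.float64(249.0), np.float64(177.0)), (np.float64(0.1), np.float64(250.0), np.float64(173.0)), (np.float64(0.2), np.float64(250.0), np.float64(170.0)), (np.float64(0.3), np
```

>>> send_rows(turn=[[0, 0, 0], [0, 0, 0]], delta_pos=[[0.3, 0.1, -0.2], [0, 0, 0]], jaw=[1, 1])

```text
time_s: 30.72
position: [0.4745, 0.0088, 0.0702]
orientation: [3.124, -0.005, 0.227]
force: [4.5, 0.3, 6.7]
width: -0.0002
```

```bash
python3 -c "
from h import *
plan((.0,),.166)
save('top','t12.png',(155,105,290,220),2.9);save('scene','s12.png',(200,125,320,225),3.3)
a=cv2.imread('pics/t12.png');b=cv2.imread('pics/s12.png');h=min(a.shape[0],b.shape[0]);cv2.imwrite('pics/both.png',np.hstack([a[:h],b[:h]]))
print(a.shape,b.shape)"
```

```text
hx,hy,z mm -157.8191555306321 2.079965984536408 70.20281161470493 F [4.48870599 0.27265895 6.73457928] yaw 13.01759799359903
s 0.16867408931613298 t -0.040274996126717415
0.0 [ 0.32 -0.14  0.68]
(334, 392, 3) (330, 396, 3)
```

View pics/both.png

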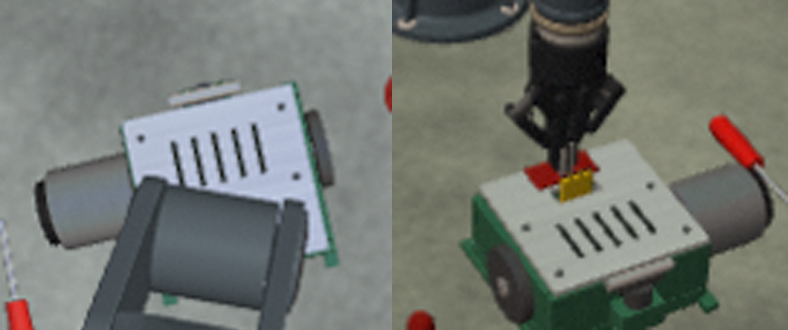

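The last view shows the cover down with the yellow wing through the slot at (575,185) and the finger on the red lip. I'll press until the force climbs.

>>> send_rows(turn=[[0, 0, 0], [0, 0, 0]], delta_pos=[[0.2, 0, -0.3], [0, 0, 0]], jaw=[1, 1])

```text
time_s: 31.08
position: [0.4743, 0.0089, 0.0676]
orientation: [3.125, -0.001, 0.228]
force: [2.6, -0.6, 7.0]
width: -0.0002
```

>>> send_rows(turn=[[0, 0, 0], [0, 0, 0]], delta_pos=[[0.2, 0, -0.3], [0, 0, 0]], jaw=[1, 1])

```text
time_s: 31.32
position: [0.4741, 0.009, 0.0651]
orientation: [3.126, 0.004, 0.229]
force: [2.3, -0.3, 7.3]
width: 0.0
```

>>> send_rows(turn=[[0, 0, 0], [0, 0, 0]], delta_pos=[[0.2, 0, -0.3], [0, 0, 0]], jaw=[1, 1])

```text
time_s: 31.58
position: [0.4738, 0.0089, 0.063]
orientation: [3.127, 0.009, 0.229]
force: [3.3, -0.6, 10.7]
width: 0.0
```

>>> send_rows(turn=[[0, 0, 0], [0, 0, 0]], delta_pos=[[0.1, 0, -0.3], [0, 0, 0]], jaw=[1, 1])

```text
time_s: 31.82
position: [0.4736, 0.0088, 0.0619]
orientation: [3.127, 0.011, 0.23]
force: [2.0, 0.4, 13.1]
width: -0.0001
```

>>> send_rows(turn=[[0, 0, 0], [0, 0, 0]], delta_pos=[[0.1, 0, -0.3], [0, 0, 0]], jaw=[1, 1])

```text
time_s: 32.08
position: [0.4735, 0.0088, 0.0613]
orientation: [3.127, 0.013, 0.231]
force: [1.3, -0.1, 14.8]
width: 0.0001
```

Run:
```python
from h import *
where(); s=arm.read_state(); print(s['orientation'],s['qd'].round(3))
im=imaging.get_image('scene'); cv2.imwrite('pics/raw_fin.png',im[:,:,::-1])
old=cv2.imread('pics/raw_s12.png').astype(int); d=np.abs(old-im[:,:,::-1].astype(int)).sum(2)[140:190,215:300]; print('changed px',(d>40).sum())
# lit outline of plate along lines at y=-70mm and +70mm: brightness across free edge, profile along cover x
for v in(-.07,.07):
  S=np.arange(.150,.196,.003)
  for t in (0,.05):
    P=[np.r_[H+(-q*np.cos(t)+.003*np.sin(t))*ux+v*uy,.084+q*np.sin(t)+.003*np.cos(t)] for q in S]
    uv=proj('scene',P).astype(np.float32)
    print(v,t,cv2.remap(im[...,0],uv[:,0],uv[:,1],cv2.INTER_LINEAR).ravel())
  # side edges
for q in(.06,.15):
  V=np.arange(.070,.101,.0025)
  for sg in(-1,1):
    uv=proj('scene',[np.r_[H-q*ux+sg*v*uy,.087] for v in V]).astype(np.float32); print('side',q,sg,cv2.remap(im[...,0],uv[:,0],uv[:,1],cv2.INTER_LINEAR).ravel())
```

```text
hx,hy,z mm -158.8318744924713 2.259236576715212 61.34194056288435 F [ 1.31741111 -0.10016653 14.76763324] yaw 13.23335304824958
[3.1266577  0.01257222 0.23096558] [ 0.    -0.024 -0.003 -0.002  0.019 -0.001]
changed px 617
-0.07 0 [161 161 162 162 162 161 159 150 133 124 124 125 126 126 124 127]
-0.07 0.05 [163 162 161 158 148 137 130 126 127 129 129 129 129 131 132 130]
0.07 0 [163 165 165 164 164 160 154 144 135 132 130 131 132 127 104  64]
0.07 0.05 [164 163 161 157 147 137 132 131 130 131 131 130 121  87  43  22]
side 0.06 -1 [162 163 161 160 157 134  98  64  56  60  63  62  61]
side 0.06 1 [164 165 164 164 164 162 148 119  93  91  99 100 101]
side 0.15 -1 [161 161 161 158 148 117  78  47  45  38  41  58  91]
side 0.15 1 [163 163 164 163 162 163 161 155 145 137 134 136 137]
```

>>> send_rows(turn=[[0, 0, 0], [0, 0, 0], [0, 0, 0]], delta_pos=[[0.1, 0, -0.3], [0, 0, -0.3], [0, 0, 0]], jaw=[1, 1, 1])

```text
time_s: 32.5
position: [0.4734, 0.0086, 0.0602]
orientation: [3.126, 0.013, 0.232]
force: [0.3, 0.6, 17.7]
width: 0.0002
```

Run:
```python
from h import *
def edge(im):
  for v in(-.07,.07):
    S=np.arange(.150,.196,.003); uv=proj('scene',[np.r_[H-q*ux+v*uy,.087] for q in S]).astype(np.float32)
    print(v,cv2.remap(im,uv[:,0],uv[:,1],cv2.INTER_LINEAR).ravel())
edge(cv2.imread('pics/raw_s12.png')[...,2])
for _ in range(6): im=imaging.get_image('scene')
edge(im[...,0]); where(); print(arm.read_state()['qd'].round(3))
for _ in range(6): im=imaging.get_image('top')
where(); print(arm.read_state()['time_s'])
y=(im[...,0].astype(int)-im[...,2]>60); print(y[105:220,155:290].sum())
```

```text
-0.07 [164 162 162 162 162 163 163 161 160 154 142 134 128 128 127 128]
0.07 [163 162 163 163 164 165 164 162 160 151 136 132 133 133 131 129]
-0.07 [162 163 163 162 162 161 157 147 131 122 124 126 127 127 128 128]
0.07 [163 164 165 164 163 159 154 143 135 133 132 133 133 126 103  60]
hx,hy,z mm -158.9272569930922 2.1781550527019475 60.14124784811309 F [ 0.04047349 -0.0250741  18.38357105] yaw 13.301674654844025
[-0.001  0.001  0.001 -0.001 -0.001  0.   ]
hx,hy,z mm -158.9618772506407 2.1610305495165383 60.12483463849073 F [-0.53068816 -0.39083866 17.65840476] yaw 13.302733142054226
33.1
105
```

The force holds at about 18 N with the arm still, and the plate edge sits where tilt 0 puts it and has stopped moving. Handing in.

```bash
python3 -c "
from h import *
arm.job_done(); where()"
```

```text
the job is handed in; nothing more can be done
the job is handed in; nothing more can be done
```

The cover is down flat over the aligned fastener, and I handed the job in at about 33 s with the shut fingers still pressing on the red lip.

**What I did:** I turned the fastener about 42° clockwise to line up with the marks. Then I pinched the lip and swivelled the cover about 21° until it was square. Finally I reached behind the lip, pulled the cover down and pressed it flat.

**Last checks:**
- **Alignment, measured with the cover still raised:** the cover was at 13.0°, the line of marks at 12.5° and the wing at about 13.5°. All of these are inside the limits.
- **After closing:** the last viewed picture shows the wing standing through the slot. The cover's free edge sits where a flat cover should be and did not move with further pressing. Its edges suggest the swivel is within about 1.5° of square.
- **Holding force:** it was steady at about 18 N with the arm still.

**What went wrong or disagreed:**
- **Wrong grasp:** my first grasp on the fastener was 90° off, but it moved nothing.
- **Slipped off:** the first pull-down slid over the lip. I redid it with the fingers lower.
- **Fingertip height:** the fingertips looked 10–15 mm higher in the pictures than the reported tool position, and the cover stopped with the tool reading about 30 mm below the lip's expected height. I never explained this, so I relied on the force and the picture edges to judge that the cover was flat.
- **Other objects:** the arm stayed clear of the spool, screwdriver and tin. The spool and screwdriver looked in place in the later crops, but I did not measure any of the three again.

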